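Press the pepper mill back into the packed spice row

ROBOT

A 6-joint arm with a two-finger parallel gripper is mounted at the origin on a cart in front of the work surface, level with it; the furniture and walls round the work are solid. World frame = base frame: x ahead of the robot, y to its left, z up, the work surface at z = 0. Lengths are in m, angles in rad, forces in N, time in s.
With the tool pointing down it reaches from about 0.375 to 0.925 m from the base axis. Payload 5.7 kg.
Tool frame: the origin (TCP) lies on the centre line of the jaws, within the pads' length; the fingertips stand 14 mm ahead of it and the grasp point (between the pads) lies 5 mm behind it; z points along the fingers, y is the line along which they close (so a half turn about z gives the same grasp; the last joint's range is limited). The gripper opens to 85 mm and grips with 20 to 120 N. Pads are 22 mm wide; open, the fingers measure 114 mm over their backs; the gripper's body (76 mm by 85 mm) begins 54 mm behind the grasp point. The pads swing forward as they close: fully open they stand 13 mm farther back than shut.
Start: joints at [1.048, 0.359, 1.51, -0, 1.272, -0.115], TCP at [0.238, 0.551, 0.245] pointing down, gripper open.
Joint ranges: [-2.97, 2.97], [-1.01, 2.36], [0.21, 2.38], [-0.96, 4.11], [0.2, 2.71], [-2.98, 2.98]. Speed limits (rad/s): [2.39, 2.39, 3.14, 3.14, 3.14, 3.14].

INTERFACE

Orientations are given as a 3x3 rotation matrix whose columns are the frame's x, y, z axes.
In Python, from plant import robot gives the robot as it stands. Calls block until the motion is done:
- robot.move_pose(position, orientation): joint-space move of the TCP to a pose.
- robot.movel(position, rot=None, speed=0.15): straight line of the TCP; rot=None keeps the orientation; speed is the mean speed in m/s.
- robot.move_j(angles): joint-space move.
- robot.command_gripper(opening): finger opening in m; the grip force is fixed at half the most; returns when the fingers have stopped.
- robot.sleep(seconds).
- robot.ik(position, orientation): joint angles nearest the present ones, or None.
- robot.state(): the state.
- robot.get_image(name): name is "scene" or "top" or "wrist"; returns a dict with "img" (420x560x3 uint8, red, green, blue), "range_z" (420x560 float32, m along the optical axis (not along the pixel's ray), 0 where there is no reading), "mtx" (3x3 intrinsics, pixels), "R" (3x3) and "t" (3): a world point X has camera coordinates R X + t; the wrist camera has in their place "tool_from_camera" (4x4, takes a point from camera to tool coordinates, whose origin is the TCP and whose axes are the flange's). Camera axes: x right, y down, z forward; pixel columns grow to the right and rows downward; lengths in m; the calibration is good to about 2 mm. A picture is of the moment at which its call begins: read the wrist's pose just before it.
A pose or a line that the arm cannot do raises robot.MotionError and nothing moves.
- robot.hand_in(): hands the job in; it is judged then, once.
The state is a dict: "t": time; "qpos": joint angles; "joint_vel": joint speeds; "effort": joint torques, N m; "eef_pos": TCP position; "eef_rot": TCP orientation; "force": force on the tool from outside, world axes, zero at the start; "wrist_torque": the same for the moment, N m; "finger_gap": finger opening in m; "gripper_force": force on a finger pad.
Only numpy, scipy, OpenCV 4.12 (cv2) and the standard library are available. Lean on these libraries where they do the work, as an engineer would, in place of code of your own. Each camera call takes 0.05 s, during which the arm holds its last target. There are 200 camera calls.

TASK

Put the pepper mill back in the wooden spice rack: set its foot low in front of the row and slide it in from the front through the widest gap between the jars, nudging them aside, until it stands upright on the rack's base with its foot against the back board. The space is only just wide enough, so feel your way in and do not force it: push gently on the glass and on the rack, keep the three jars standing in their row at the back, and leave the food tin and the mustard jar where they are.

Things in the scene. Friction and masses are not known exactly. Their poses are not given: they have to be found in the camera images.
- pepper_mill: turned wooden pepper mill, upright, 170 mm tall, 0.18 kg. Origin: centre of its underside, z up. Widest at the foot, 58 mm across at 11 to 20 mm up; narrows to 48 mm at 120 mm (neck under the head); round head 45 mm wide at 125, 49 mm at 132 to 141, 33 mm at 155 mm; small nut on top. Take it by neck and head from above, fingertips 102 to 112 mm up: they just pass over the jars
- spice_rack: smooth wooden rack, open in front and above, fixed. Origin: on the worktop under it; x from front to back board, y along the row. Base: x = -50 to +45 mm, top at z = 10, no lip. Back board: face at x = +35, top at z = 80, 256 long. Two end cheeks, 191 apart inside, x = -31 to +35, top at z = 60, on a frame clamped up to 15 mm left or right of centre (not measured: feel for it)
- jar_1: smooth round glass spice jar with a black cap, 44 mm across, 96 mm tall, 0.11 kg, loose; never press on it with 10 N or more. Stands in the rack at the left (+y), within 6 mm of the back board and 0 to 35 mm from the cheek. Jars and mill together just fit between the cheeks, with 1 to 4 mm to spare. Origin: centre of its underside
- jar_2: jar like jar_1, standing about in the middle of the row; the gap between it and jar_1 is the widest between jars, but at 16 to 24 mm far too narrow for the mill. Origin: centre of its underside
- jar_3: jar like jar_1, standing at the right end (-y) of the row, 0 to 35 mm from the right cheek; 0 to 8 mm from jar_2. Origin: centre of its underside
- food_tin: food tin, 75 mm across, 58 mm tall, loose, on the worktop near the rack; leave it. Origin: centre of its underside
- mustard_jar: mustard jar with a red lid, 62 mm across, 86 mm tall, loose, on the worktop; leave it. Origin: centre of its underside
There are look-alikes about, which are no part of the job. Several things have the shape of the pepper_mill; the one meant has the colours described above. What is shaped like the jar_2 but pink is not meant.

How it is judged:
By the outcome, as a careful person would: the job done as asked, in the order asked, and still so for the second after the job is handed in, with the robot touching nothing.
It also fails if it takes over 72 s, if anything falls off the work surface, if the arm or the gripper's body presses on something with over 40 N, if the wrist force passes 120 N, or if a joint passes its speed limit or range.

## Working session

There is one attempt and no reset: what is moved stays moved. The work goes in short steps, each a Python script; the robot and the scene stay as the last script left them, time stands still between calls to the robot, and variables do not carry over. Pictures are saved under pics/ and viewed, at most 10 in all, crops included, and the job is handed in when it is done.

```bash
mkdir -p pics; ls
python3 - <<'E'
from plant import robot
import cv2,numpy as np,pickle
d={}
for n in("scene","top"):
    d[n]=robot.get_image(n); cv2.imwrite(f"pics/{n}0.png",d[n]["img"][:,:,::-1])
    print(n,d[n]["mtx"].tolist(),d[n]["R"].round(3).tolist(),d[n]["t"].round(3).tolist())
pickle.dump(d,open("d0.pkl","wb"))
s=robot.state();print(s["t"],s["force"],s["eef_rot"],s["finger_gap"])
E
```

```text
pics
scene [[402.42259567984144, 0.0, 275.4936756609007], [0.0, 402.42259567984144, 212.04633078159125], [0.0, 0.0, 1.0]] [[0.904, -0.428, -0.007], [-0.337, -0.7, -0.63], [0.265, 0.572, -0.776]] [-0.406, 0.319, 0.673]
top [[462.1401120686119, 0.0, 282.8860244115618], [0.0, 462.1401120686119, 209.84421368565475], [0.0, 0.0, 1.0]] [[0.107, -0.994, -0.003], [-0.972, -0.104, -0.209], [0.208, 0.025, -0.978]] [0.1, 0.514, 0.778]
0.1 [ 0.17023263  0.12179302 -0.30412777] [[-9.17992801e-01  3.96596054e-01 -8.86926303e-04]
 [ 3.96596973e-01  9.17991693e-01 -1.44681867e-03]
 [ 2.40388404e-04 -1.67992141e-03 -9.99998560e-01]] 0.08543753879141805
```

View pics/scene0.png

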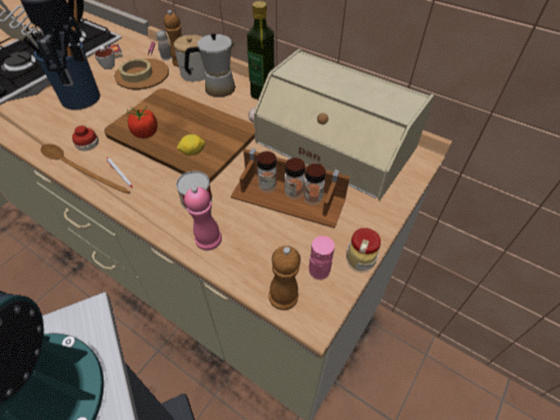

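View pics/top0.png

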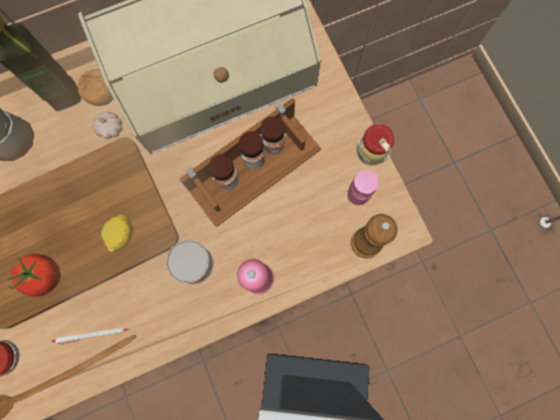

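The scene view has a brown mill at (285,275), a pink mill at (203,215) and a brown mill-like item at the back left, (172,25). The rack has three black-capped jars at (266,170), (294,178) and (315,182), and a pink jar sits at (321,257). The food tin is at (194,188) and the mustard jar at (364,248). In the top view the brown mill is at (378,235) and the jars at (222,168), (251,150) and (273,133). I choose the brown mill on the right and will check it in a close crop.

```bash
cat > h.py <<'E'
import numpy as np,cv2
def cloud(d):
    v,u=np.mgrid[:420,:560]; z=d["range_z"]; K=d["mtx"]
    c=np.stack([(u-K[0,2])/K[0,0]*z,(v-K[1,2])/K[1,1]*z,z],-1)
    P=(c-d["t"])@d["R"]; P[z==0]=np.nan
    return P
E
python3 - <<'E'
import pickle,numpy as np,cv2
from h import *
D=pickle.load(open("d0.pkl","rb"))
for n,pts in dict(scene={"mill":(285,275),"pinkmill":(203,240),"back":(172,25),"j1cap":(266,160),"j2cap":(294,167),"j3cap":(315,172),"pinkjar":(321,245),"bin":(310,150),"binTop":(350,95)},top={"mill":(382,228),"j1":(222,162),"j2":(251,142),"j3":(273,125),"pinkmill":(252,275),"tin":(189,260),"must":(378,138),"base":(230,205),"base2":(300,155),"binlow":(230,110),"bintop":(215,60)}).items():
    P=cloud(D[n])
    for k,(u,v) in pts.items(): print(n,k,P[v,u].round(3),D[n]["img"][v,u])
P=cloud(D["top"]);im=D["top"]["img"]
z=P[...,2]; r=np.zeros(z.shape,bool); r[90:230,170:330]=1
hsv=cv2.cvtColor(im,cv2.COLOR_RGB2HSV)
cap=r&(z>.098)&(z<.115)&(im.max(-1)<110)
n,l,st,c=cv2.connectedComponentsWithStats(cap.astype(np.uint8))
for i in range(1,n):
    if st[i,4]>50:
        q=P[l==i]; print("cap",st[i,4],np.median(q,0).round(4),cv2.minEnclosingCircle(q[:,:2].astype(np.float32)))
for lo,hi in((.005,.016),(.055,.066),(.074,.086)):
    m=r&(z>lo)&(z<hi)&(hsv[...,2]<150); q=P[m]; print(lo,m.sum(),cv2.minAreaRect(q[:,:2].astype(np.float32)) if m.sum()>5 else 0)
a=im[90:230,170:330]; b=D["scene"]["img"][230:320,240:400]; e=D["scene"]["img"][0:60,130:230]
f=lambda x,h,w:cv2.resize(x,(w,h),interpolation=cv2.INTER_CUBIC)
o=np.hstack([f(a,420,480),np.vstack([f(b,180,320),f(e,240,320)])])
cv2.imwrite("pics/crop1.png",o[:,:,::-1])
E
```

```text
scene mill [ 0.455 -0.027  0.124] [118  79  44]
scene pinkmill [0.361 0.164 0.04 ] [104  54  68]
scene back [0.524 0.883 0.138] [67 47 27]
scene j1cap [0.55  0.26  0.106] [66 31 18]
scene j2cap [0.595 0.213 0.107] [69 34 21]
scene j3cap [0.63  0.181 0.105] [67 33 22]
scene pinkjar [0.553 0.017 0.094] [220 146 182]
scene bin [0.672 0.279 0.072] [92 87 73]
scene binTop [0.779 0.299 0.179] [185 176 154]
top mill [ 0.465 -0.004  0.166] [139 121 104]
top j1 [0.562 0.266 0.105] [83 47 36]
top j2 [0.604 0.221 0.105] [80 43 33]
top j3 [0.639 0.186 0.107] [82 45 36]
top pinkmill [0.372 0.186 0.168] [184 186 183]
top tin [0.393 0.308 0.056] [178 174 166]
top must [ 0.643 -0.002  0.086] [155  52  49]
top base [0.508 0.256 0.011] [145 100  64]
top base2 [0.622 0.134 0.01 ] [151 103  66]
top binlow [0.681 0.274 0.056] [82 73 62]
top bintop [0.726 0.294 0.155] [191 181 151]
cap 461 [0.6339 0.1872 0.1059] ((0.6358101963996887, 0.18763627111911774), 0.022044064477086067)
cap 463 [0.6022 0.2214 0.1058] ((0.6035560965538025, 0.2218092530965805), 0.021991457790136337)
cap 479 [0.5548 0.2677 0.1057] ((0.5561082363128662, 0.26858922839164734), 0.02183835208415985)
0.005 3267 ((0.5957112312316895, 0.2410310059785843), (0.18511828780174255, 0.34187865257263184), 30.3275203704834)
0.055 868 ((0.607250452041626, 0.24147917330265045), (0.16307441890239716, 0.24505382776260376), 29.79647445678711)
0.074 887 ((0.6204791069030762, 0.24923023581504822), (0.13269735872745514, 0.24594050645828247), 30.018497467041016)
```

View pics/crop1.png

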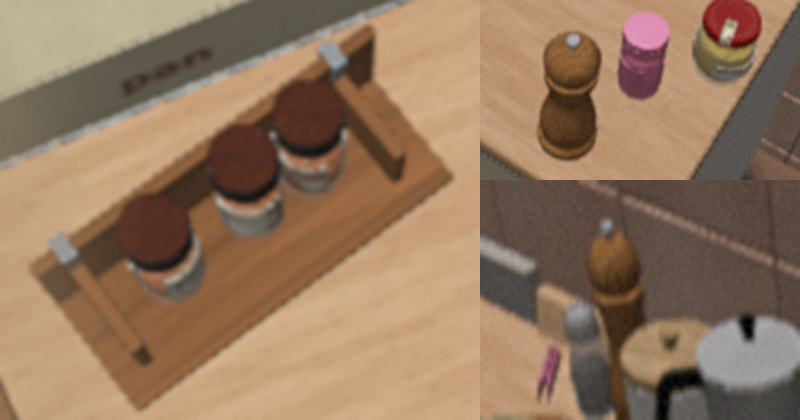

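The crop shows the brown mill with its metal nut, upper right, beside the pink jar and the mustard jar. The back-left look-alike stands among the pots at x=0.52, y=0.88, out of reach. In the rack the cheeks run (65,250)-(140,360) and (332,60)-(400,170), and the widest jar gap is left of the middle. The chosen mill is right; next I fit the rack frame and the mill axis.

Run:
```python
import pickle,numpy as np,cv2
from h import *
D=pickle.load(open("d0.pkl","rb"))
P=cloud(D["top"]);im=D["top"]["img"];z=P[...,2]
hsv=cv2.cvtColor(im,cv2.COLOR_RGB2HSV)
poly=(np.array([(20,265),(120,215),(375,15),(460,180),(140,418)])/3+[170,90]).astype(np.int32)
m=np.zeros(z.shape,np.uint8); cv2.fillPoly(m,[poly],1); m=m>0
jd=np.array([0.5561-0.6358,0.2686-0.1876]); print("row ang",np.degrees(np.arctan2(jd[1],jd[0]))-90)
b=m&(z>.006)&(z<.014)&(im[...,0]<172)
b=cv2.morphologyEx(b.astype(np.uint8),cv2.MORPH_OPEN,np.ones((3,3)))>0
print("base",b.sum(),cv2.minAreaRect(P[b][:,:2].astype(np.float32)))
t=m&(z>.074)&(z<.084)&(P[...,0]+P[...,1]>.84)&(hsv[...,1]>70)
q=P[t][:,:2]; print("board top",t.sum(),cv2.minAreaRect(q.astype(np.float32)))
vx,vy,x0,y0=cv2.fitLine(q.astype(np.float32),cv2.DIST_HUBER,0,.01,.01).ravel(); print("line",np.degrees(np.arctan2(vy,vx)),x0,y0)
c=m&(abs(z-.06)<.004)
n,l,st,ce=cv2.connectedComponentsWithStats(c.astype(np.uint8))
for i in range(1,n):
    if st[i,4]>25: q=P[l==i][:,:2]; print("cheek?",st[i,4],ce[i].round(),cv2.minAreaRect(q.astype(np.float32)))
# mill & neighbours
for n_,box in(("top",(330,410,190,270)),("scene",(255,315,230,320))):
    Q=cloud(D[n_]);zz=Q[...,2];mm=np.zeros(zz.shape,bool);mm[box[2]:box[3],box[0]:box[1]]=1
    for lo,hi in((.01,.022),(.125,.145),(.145,.158),(.162,.175)):
        q=Q[mm&(zz>lo)&(zz<hi)][:,:2].astype(np.float32)
        if len(q)>4: 
            # algebraic circle fit
            A=np.c_[2*q,np.ones(len(q))]; s=np.linalg.lstsq(A,(q**2).sum(1),rcond=None)[0]
            print(n_,lo,len(q),np.median(q,0).round(4),"circ",s[:2].round(4),np.sqrt(abs(s[2]+s[0]**2+s[1]**2)).round(4))
# bin near rack: clearance profile along rack x through middle
Q=P[:200]; th=np.radians(-45)
```

```text
row ang 44.536509716044435
base 3601 ((0.5838096141815186, 0.2164403349161148), (0.08716625720262527, 0.2562057375907898), 43.5971794128418)
board top 316 ((0.6166921257972717, 0.2482757866382599), (0.010532069019973278, 0.25454333424568176), 43.19734191894531)
line -46.26592 0.61672515 0.2457004
cheek? 181 [292. 128.] ((0.6567627191543579, 0.1533600091934204), (0.06627556681632996, 0.010615615174174309), 44.13435363769531)
cheek? 39 [274. 145.] ((0.6211957931518555, 0.18227505683898926), (0.013827081769704819, 0.040373194962739944), 22.987539291381836)
cheek? 34 [253. 160.] ((0.5886081457138062, 0.21788616478443146), (0.013650130480527878, 0.03914012759923935), 18.65372085571289)
cheek? 208 [203. 191.] ((0.5200018286705017, 0.3020462393760681), (0.07195325195789337, 0.023958856239914894), 59.783721923828125)
top 0.01 142 [0.4533 0.0153] circ [ 0.5007 -0.0155] 0.0581
top 0.125 123 [0.4557 0.0064] circ [ 0.4685 -0.0071] 0.0238
top 0.145 507 [ 0.4658 -0.0034] circ [ 0.4681 -0.0068] 0.0176
top 0.162 50 [ 0.4685 -0.007 ] circ [ 0.4686 -0.0071] 0.0042
scene 0.01 164 [ 0.453  -0.0259] circ [0.4803 0.0142] 0.0501
scene 0.125 172 [ 0.4546 -0.0262] circ [ 0.4656 -0.008 ] 0.0236
scene 0.145 405 [ 0.4609 -0.0161] circ [ 0.4646 -0.0098] 0.0165
scene 0.162 41 [ 0.4651 -0.01  ] circ [ 0.4659 -0.0086] 0.0044
```

Measured:

| Item | Position |
|---|---|
| Mill | (0.467, -0.008) |
| Rack origin | (0.588, 0.221), yaw 43.6° |
| Jars, rack y | +57, -10, -57 mm |
| Jar gap | 22.6 mm |
| Cheeks, inside | about -91 and +100 mm |

The widths add up to what the task gives. I'll hover over the mill and refine its position with the wrist camera.

```bash
cat >> h.py <<'E'
TH=np.radians(43.6); U=np.array([np.cos(TH),np.sin(TH)]); V=np.array([-U[1],U[0]]); O=np.array([.588,.2208])
ROT=np.array([[-U[1],U[0],0],[U[0],U[1],0],[0,0,-1.]])
def w(x,y,z): return np.r_[O+x*U+y*V,z]          # rack -> world
def rk(p): d=np.asarray(p)[...,:2]-O; return np.stack([d@U,d@V],-1)
def wrist(robot):
    s=robot.state(); d=robot.get_image("wrist"); v,u=np.mgrid[:420,:560]; z=d["range_z"]; K=d["mtx"]
    c=np.stack([(u-K[0,2])/K[0,0]*z,(v-K[1,2])/K[1,1]*z,z,np.ones_like(z)],-1)
    P=(c@d["tool_from_camera"].T)[...,:3]@np.array(s["eef_rot"]).T+s["eef_pos"]; P[z==0]=np.nan
    return d,P
def circ(q):
    A=np.c_[2*q,np.ones(len(q))]; s=np.linalg.lstsq(A,(q**2).sum(1),rcond=None)[0]
    return s[:2].round(4),np.sqrt(abs(s[2]+s[0]**2+s[1]**2)).round(4)
E
python3 - <<'E'
from plant import robot
from h import *
robot.move_pose([.462,.01,.27],ROT)
d,P=wrist(robot); cv2.imwrite("pics/w1.png",d["img"][:,:,::-1])
s=robot.state(); print(s["t"],s["qpos"],s["eef_pos"],d["tool_from_camera"].round(3).tolist())
z=P[...,2]; near=np.hypot(P[...,0]-.467,P[...,1]+.008)<.04
for lo,hi in((.132,.142),(.145,.15),(.15,.156),(.162,.175)):
    q=P[near&(z>lo)&(z<hi)][:,:2]
    if len(q)>5: print(lo,len(q),np.median(q,0),circ(q),z[near].max() if 0 else np.nanmax(z[near]))
E
```

```text
2.25 [-1.26631237e-01  1.33247066e-01  1.75922080e+00  2.77033280e-04
  1.24920700e+00 -8.88808373e-01] [0.46209856 0.01072027 0.26995414] [[-0.0, -0.945, -0.326, 0.083], [1.0, -0.0, -0.0, 0.001], [0.0, -0.326, 0.945, -0.127], [0.0, 0.0, 0.0, 1.0]]
0.132 267 [0.45546954 0.00994709] (array([ 0.4693, -0.0071]), np.float64(0.0243)) 0.34566009003149645
0.145 472 [0.45976143 0.0033467 ] (array([ 0.4693, -0.007 ]), np.float64(0.0206)) 0.34566009003149645
0.15 856 [ 0.46631196 -0.00238122] (array([ 0.4691, -0.0069]), np.float64(0.0158)) 0.34566009003149645
0.162 182 [ 0.46905688 -0.0063014 ] (array([ 0.4696, -0.0067]), np.float64(0.0042)) 0.34566009003149645
```

View pics/w1.png

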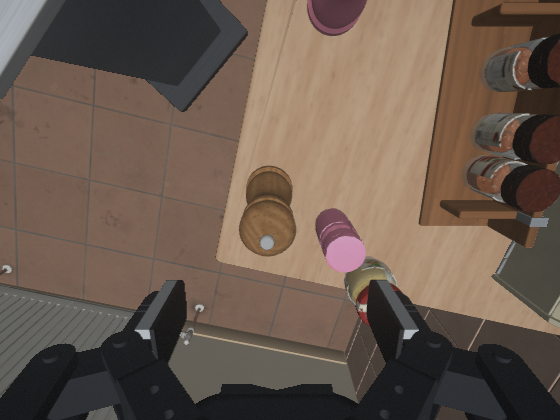

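The wrist view shows the mill's nut at (267,242), the pink jar beside it at (341,240), and the rack with its jars at right. The wrist fit gives the mill at (0.469,-0.007), which agrees with the top camera. Grasping now.

Run:
```python
from plant import robot
from h import *
f=lambda:(robot.state()["force"].round(2) if hasattr(robot.state()["force"],"round") else robot.state()["force"])
robot.movel([.469,-.007,.25],ROT)
robot.movel([.469,-.007,.119],ROT,speed=.1); print(f())
robot.command_gripper(.03); s=robot.state(); print(s["t"],s["finger_gap"],s["gripper_force"],s["eef_pos"],f())
robot.movel([.469,-.007,.19],speed=.12); robot.sleep(.2); print(f(),robot.state()["finger_gap"])
p=w(-.100,.0255,.19); robot.movel(p,speed=.15)
robot.sleep(.2); s=robot.state(); print(s["t"],s["eef_pos"],f())
d,P=wrist(robot); cv2.imwrite("pics/w2.png",d["img"][:,:,::-1])
z=P[...,2]; X=rk(P); g=lambda x0,x1,y0,y1,z0,z1:(z>z0)&(z<z1)&(X[...,0]>x0)&(X[...,0]<x1)&(X[...,1]>y0)&(X[...,1]<y1)
for yc in(.057,-.010,-.057):
    m=g(-.025,.05,yc-.024,yc+.024,.102,.11); 
    if m.sum()>5: print("cap",m.sum(),cv2.minEnclosingCircle(X[m].astype(np.float32)))
for a,b in((-.13,-.08),(.08,.13)):
    m=g(-.03,.03,a,b,.056,.064); q=X[m]
    if len(q): print("cheek",len(q),np.percentile(q,[2,50,98],0).round(4).tolist())
m=g(.02,.06,-.14,.14,.076,.084); print("board",m.sum(),np.percentile(X[m],[2,50,98],0).round(4).tolist())
h=g(-.16,-.04,-.03,.08,.19,.26)
m=g(-.09,-.02,-.12,.12,.007,.013); print("base",np.nanmedian(z[m]))
```

```text
[ 0.01  0.73 -1.27]
4.5 0.04730883480274523 60.48175448773691 [ 0.46892107 -0.00741243  0.11966357] [-2.06 -1.4   7.43]
[-0.03  0.65 -2.03] 0.046614789762457344
6.9917 [0.49795521 0.16969389 0.19002388] [-0.36 -0.48 -0.45]
cap 2998 ((0.011171993799507618, 0.05615736544132233), 0.022120678797364235)
cap 2278 ((0.013561957515776157, -0.01013681385666132), 0.022035039961338043)
cap 1051 ((0.012706796638667583, -0.0565938726067543), 0.021681172773241997)
cheek 8 [[0.0038, -0.0938], [0.0053, -0.093], [0.0068, -0.0917]]
cheek 1001 [[-0.0278, 0.0988], [0.0006, 0.104], [0.0288, 0.1084]]
board 2098 [[0.0332, -0.0533], [0.0406, 0.0862], [0.0483, 0.1246]]
base 0.008806795202739776
```

View pics/w2.png

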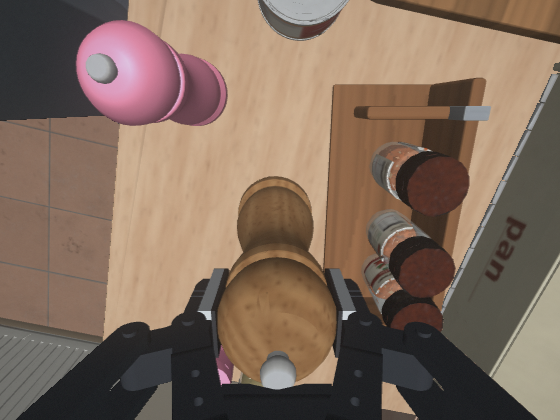

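The wrist view shows the mill held upright between the fingers, (280,330), with the jar caps at (432,183), (420,266) and (410,315). The gap centre and cheeks confirm y=+25 mm as the entry line. I'll lower the foot in front of the base and slide in with force feedback.

```bash
cat >> h.py <<'E'
def F(robot,n=3):
    a=[]
    for _ in range(n): a.append(np.array(robot.state()["force"])); robot.sleep(.02)
    f=np.mean(a,0); return np.array([f[:2]@U,f[:2]@V,f[2]])
E
cat > ins.py <<'E'
import sys
from plant import robot
from h import *
x,y,z,xe,st=map(float,sys.argv[1:6]); f0=np.load("f0.npy") ; hard=0
while x<xe-1e-6:
    x=min(x+st,xe); robot.movel(w(x,y,z),speed=.02); f=F(robot)-f0
    e=robot.state(); print(f"{e['t']:.1f} x{x*1e3:.1f} y{y*1e3:.1f} act{(rk(e['eef_pos'])*1e3).round(1)} F{f.round(1)}")
    if f[0]<-9 or abs(f[1])>8: print("STOP"); break
    if abs(f[1])>2: y+=np.sign(f[1])*.0005
E
python3 - <<'E'
from plant import robot
from h import *
robot.movel(w(-.1,.025,.15),ROT); robot.movel(w(-.1,.025,.1315),speed=.06)
robot.sleep(.3); f=F(robot,6); np.save("f0.npy",f); print(f)
robot.movel(w(-.045,.025,.1315),speed=.06); print(F(robot),robot.state()["t"])
E
python3 ins.py -.045 .025 .1315 -.015 .002
```

```text
[ 0.11532641 -0.03337188 -1.29753627]
[ 0.04164383 -0.04024113 -1.9435025 ] 9.4333
9.7 x-43.0 y25.0 act[-43.  25.] F[ 0.   0.2 -0.1]
10.0 x-41.0 y25.0 act[-40.9  25. ] F[-0.1 -0.3  0.1]
10.3 x-39.0 y25.0 act[-38.9  25. ] F[ 0.1 -0.1  0. ]
10.6 x-37.0 y25.0 act[-36.9  25. ] F[ 0.1  0.1 -0.3]
10.9 x-35.0 y25.0 act[-34.9  25. ] F[-0.6 -0.5 -0.4]
11.2 x-33.0 y25.0 act[-32.9  25. ] F[ 0.2 -0.6 -0.3]
11.5 x-31.0 y25.0 act[-30.9  25. ] F[-0.5  0.1 -0.6]
11.8 x-29.0 y25.0 act[-28.9  25. ] F[-0.4 -0.  -0.1]
12.1 x-27.0 y25.0 act[-26.9  25. ] F[ 0.1  0.  -0.2]
12.4 x-25.0 y25.0 act[-24.9  25. ] F[-0.2 -0.  -0.5]
12.7 x-23.0 y25.0 act[-23.  25.] F[-0.5  0.3 -0.4]
13.0 x-21.0 y25.0 act[-20.9  25. ] F[-0.3 -0.5 -0.2]
13.3 x-19.0 y25.0 act[-18.6  25. ] F[-0.3 -0.2  0.1]
13.6 x-17.0 y25.0 act[-16.8  25. ] F[-0.1  0.1  0. ]
13.9 x-15.0 y25.0 act[-14.9  25. ] F[0.2 0.3 0.1]
```

```bash
sed -i 's/f\[0\]<-9 or abs(f\[1\])>8/f[0]<-5 or abs(f[1])>4/; s/abs(f\[1\])>2/abs(f[1])>1/' ins.py; python3 ins.py -.015 .025 .1315 .008 .001
python3 - <<'E'
from plant import robot
from h import *
d,P=wrist(robot); cv2.imwrite("pics/w3.png",d["img"][:,:,::-1])
E
```

```text
14.2 x-14.0 y25.0 act[-14.  25.] F[-0.3 -0.1 -0.5]
14.5 x-13.0 y25.0 act[-13.  25.] F[-0.6  0.2 -0.6]
14.8 x-12.0 y25.0 act[-11.9  25. ] F[-0.4 -0.2 -0.2]
15.1 x-11.0 y25.0 act[-11.  25.] F[-0.5  0.1 -0.5]
15.4 x-10.0 y25.0 act[-9.9 25. ] F[-0.2 -0.3 -0.5]
15.7 x-9.0 y25.0 act[-8.9 25. ] F[-0.5  0.3 -0.9]
16.0 x-8.0 y25.0 act[-7.9 25. ] F[-0.5  0.2 -0.4]
16.3 x-7.0 y25.0 act[-6.9 25. ] F[-0.3  0.1 -0.2]
16.6 x-6.0 y25.0 act[-5.9 25. ] F[-0.5  0.9 -0.2]
16.9 x-5.0 y25.0 act[-4.9 25. ] F[-0.6  0.3 -0.6]
17.2 x-4.0 y25.0 act[-3.9 25. ] F[ 0.4 -0.4  0.1]
17.5 x-3.0 y25.0 act[-2.9 25. ] F[-0.3  0.  -0.3]
17.8 x-2.0 y25.0 act[-1.9 25. ] F[-0.4  0.7 -0.2]
18.1 x-1.0 y25.0 act[-0.9 25. ] F[-0.4 -0.1 -0.5]
18.4 x0.0 y25.0 act[ 0.1 25. ] F[-0.1  0.2 -0.8]
18.7 x1.0 y25.0 act[ 1.1 25. ] F[-0.4  0.2  0.4]
19.0 x2.0 y25.0 act[ 2.1 25. ] F[-0.4  0.2 -0.4]
19.3 x3.0 y25.0 act[ 3.1 25. ] F[ 0.4  0.3 -0.3]
19.6 x4.0 y25.0 act[ 4.1 25. ] F[-0.1  0.1 -0.5]
19.9 x5.0 y25.0 act[ 5.  24.9] F[-0.8  0.3  0.2]
20.2 x6.0 y25.0 act[ 5.9 24.9] F[-1.3 -1.1 -0.4]
20.5 x7.0 y24.5 act[ 7.1 24.4] F[-0.6 -0.7 -0.1]
20.8 x8.0 y24.5 act[ 8.2 24.4] F[-0.3 -0.6 -0.3]
```

View pics/w3.png

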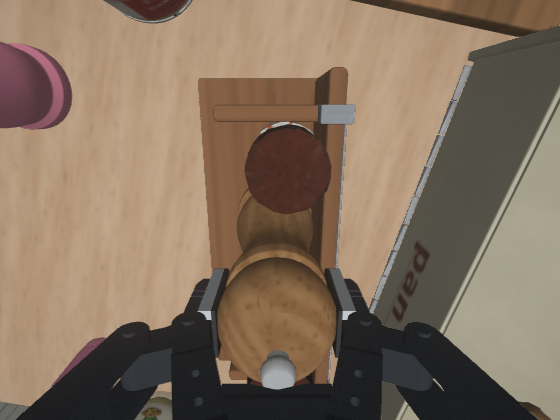

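The wrist view shows jar 1's cap at (288,168) moved aside towards the cheek, and the mill foot between the jars with the board at (325,190). There's no board contact yet, so I continue.

```bash
sed -i 's/f\[0\]<-5/f[0]<-3/' ins.py; python3 ins.py .008 .0245 .1315 .014 .0007
python3 - <<'E'
from plant import robot
print(robot.state()["force"],robot.state()["wrist_torque"],robot.state()["finger_gap"])
E
```

```text
21.2 x8.7 y24.5 act[ 8.7 24.5] F[-1.4 -1.1 -0. ]
21.5 x9.4 y24.0 act[ 8.9 24.2] F[-2.6 -1.   1. ]
21.8 x10.1 y24.0 act[ 9.3 24.2] F[-5.  -0.5  1.6]
STOP
[-3.01814988 -4.45960254  0.37984474] [-1.02886304  0.82911254  0.06875808] 0.04668707121086388
```

Run:
```python
from plant import robot
from h import *
robot.movel(w(.0085,.0241,.1315),speed=.02); print(F(robot)-np.load("f0.npy"))
d=robot.get_image("top"); s=robot.get_image("scene")
o=np.hstack([cv2.resize(d["img"][90:230,170:330],(400,350),interpolation=2),cv2.resize(s["img"][130:235,215:375-40],(400,350),interpolation=2)])
cv2.imwrite("pics/c4.png",o[:,:,::-1])
for n,D in(("top",d),("scene",s)):
    P=cloud(D);z=P[...,2];X=rk(P)
    cap=(abs(X[...,0]-.01)<.045)&(abs(X[...,1])<.11)&(z>.098)&(z<.1095)&(D["img"].max(-1)<115)
    k,l,st,c=cv2.connectedComponentsWithStats(cap.astype(np.uint8))
    for i in range(1,k):
        if st[i,4]>40: print(n,st[i,4],cv2.minEnclosingCircle(X[l==i].astype(np.float32)))
    for a,b in((-.13,-.08),(.08,.13)):
        m=(abs(z-.06)<.003)&(X[...,0]>-.028)&(X[...,0]<-.012)&(X[...,1]>a)&(X[...,1]<b)
        if m.sum(): print("cheek",m.sum(),np.percentile(X[m][:,1],[3,50,97]).round(4))
    m=(abs(z-.08)<.003)&(abs(X[...,0]-.04)<.012)&(abs(X[...,1]-.1)<.03)
    if m.sum(): print("board",np.percentile(X[m][:,0],[3,50,97]).round(4))
    q=(abs(z-.025)<.006)&(abs(X[...,1]-.024)<.026)&(X[...,0]<.01)&(X[...,0]>-.04)
    if q.sum(): print("foot front",q.sum(),X[q][:,0].min())
```

```text
[-1.82506096 -0.72072494 -1.4361708 ]
cheek 31 [-0.1005 -0.0971 -0.0926]
scene 223 ((0.011281459592282772, 0.07784838229417801), 0.022327745333313942)
scene 516 ((0.008666826412081718, -0.04242958128452301), 0.04285361245274544)
scene 46 ((-0.0006024024914950132, 0.02384401485323906), 0.0176437608897686)
cheek 25 [-0.0996 -0.0954 -0.0914]
cheek 22 [0.1004 0.1055 0.1095]
board [0.0325 0.0376 0.0448]
foot front 113 -0.024354081167300035
```

View pics/c4.png

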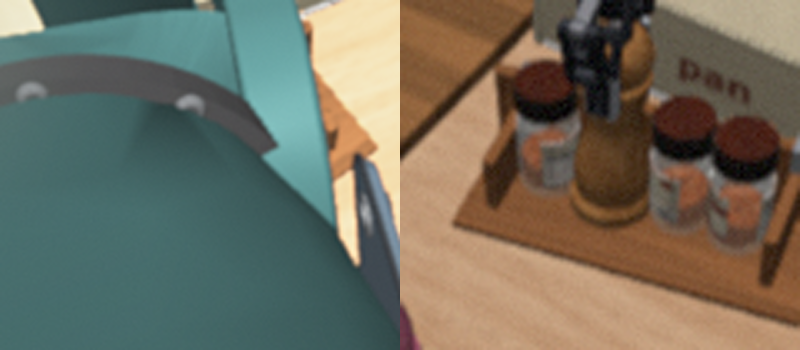

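The scene crop on the right shows the mill standing between the jars against the board: jar 1 at (547,120), the mill foot at (612,210), jars 2 and 3 at (685,160) and (742,175). The foot front measures x=-24 mm, so it is touching the board. Lowering and releasing.

Run:
```python
from plant import robot
from h import *
f0=np.load("f0.npy"); z=.1315
while z>.1275:
    z-=.0004; robot.movel(w(.0085,.0241,z),speed=.01); f=F(robot)-f0; print(round(z,4),f.round(1))
    if f[2]>3: break
robot.command_gripper(.060); print(F(robot)-f0,robot.state()["eef_pos"])
robot.command_gripper(.085); robot.movel(w(.006,.0241,.21),speed=.06); robot.movel(w(-.10,.02,.27))
robot.sleep(.5)
print(robot.state()["t"])
d,P=wrist(robot); s=robot.get_image("scene")
o=np.hstack([cv2.resize(d["img"],(400,300)),cv2.resize(s["img"][110:240,215:375-25],(400,300),interpolation=2)])
cv2.imwrite("pics/c5.png",o[:,:,::-1])
for n,Q in(("wrist",P),("scene",cloud(s))):
    z=Q[...,2];X=rk(Q)
    for lo,hi in((.142,.152),(.155,.165),(.172,.186)):
        m=(z>lo)&(z<hi)&(abs(X[...,1]-.024)<.03)&(abs(X[...,0]-.006)<.03)
        if m.sum()>5: print(n,lo,m.sum(),circ(X[m]),z[m].max())
    q=(abs(z-.025)<.006)&(abs(X[...,1]-.024)<.026)&(X[...,0]<.01)&(X[...,0]>-.04)
    if q.sum(): print("foot front",q.sum(),X[q][:,0].min())
```

```text
0.1311 [-1.4 -0.1 -0.5]
0.1307 [-1.6 -0.1  0.4]
0.1303 [-1.  -0.2 -0.1]
0.1299 [-1.4 -0.6 -0.1]
0.1295 [-1.2  0.   2.8]
0.1291 [-2.6 -0.3  7.3]
[-0.14078404 -0.07921101  0.92445746] [0.57764599 0.24424871 0.12896851]
27.65
wrist 0.142 395 (array([0.0092, 0.0237]), np.float64(0.0242)) 0.15199865498482823
wrist 0.155 1291 (array([0.0086, 0.0243]), np.float64(0.0182)) 0.16499618069612537
wrist 0.172 226 (array([0.0089, 0.0237]), np.float64(0.0042)) 0.18004041711906155
foot front 214 -0.02086227193673524
scene 0.142 91 (array([0.0063, 0.0253]), np.float64(0.0241)) 0.15181751285722328
scene 0.155 146 (array([0.0047, 0.0247]), np.float64(0.0182)) 0.164932610546181
scene 0.172 26 (array([0.0055, 0.0246]), np.float64(0.0041)) 0.18099583752574971
foot front 107 -0.026552013411319752
```

View pics/c5.png

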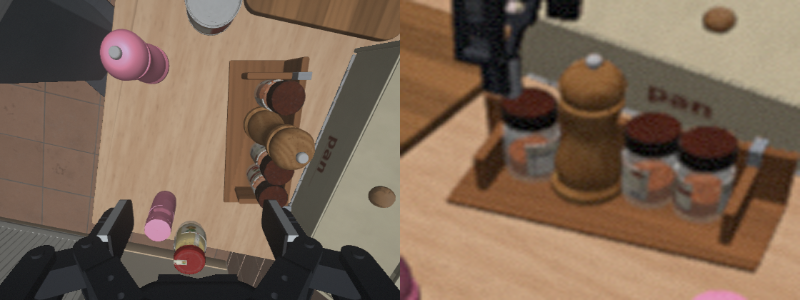

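The final views show the mill upright on the base, with its nut at (303,158) in the wrist view. The jars stand in their row at the back: (530,130), (652,160) and (706,175) in the scene crop. Both cameras put the mill's axis about 32 mm in front of the board's centre line, where 34 mm would be touching, so it is against the board within measuring error. The tin and the mustard jar weren't touched.

```bash
python3 -c "
from plant import robot
print(robot.hand_in())"
```

```text
the job is handed in; nothing more can be done
None
```

The pepper mill stands upright on the rack's base with its foot against the back board, and the three jars are in their row beside it; wrist force stayed under about 8 N in the readings taken, and I handed the job in at about 28 s.

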